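Scan the boards on the hand-cranked scan table

ROBOT

A 6-joint arm with a two-finger parallel gripper is mounted at the origin on the work surface. World frame = base frame: x ahead of the robot, y to its left, z up, the work surface at z = 0. Lengths are in mm, angles in rad, forces in N, time in s.
With the tool pointing down it reaches from about 350 to 775 mm from the base axis. Payload 7.3 kg.
Tool frame: the origin (TCP) lies on the centre line of the jaws, within the pads' length; the fingertips stand 14 mm ahead of it and the grasp point (between the pads) lies 5 mm behind it; z points along the fingers, y is the line along which they close (so a half turn about z gives the same grasp; the last joint's range is limited). The gripper opens to 92 mm and grips with 3 to 60 N. Pads are 19 mm wide; open, the fingers measure 130 mm over their backs; the gripper's body (75 mm by 190 mm) begins 47 mm behind the grasp point.
Start: joints at [1.136, 0.342, 1.524, -0, 1.275, -0.146], TCP at [149.505, 503.281, 240.741] pointing down, gripper open.
Joint ranges: [-2.53, 2.53], [-0.77, 2.02], [0.04, 2.7], [-1, 4.14], [0.28, 2.66], [-3.11, 3.11]. Speed limits (rad/s): [2.57, 2.57, 3.14, 3.14, 3.14, 3.14].

INTERFACE

Orientations are given as [roll, pitch, yaw] about the fixed x, y, z axes, in that order (R = Rz(yaw) Ry(pitch) Rx(roll)).
In Python, from plant import get_obs, capture, bot, spot_in, trace, pinpoint gives the robot as it stands.
- The arm moves only by the tool play_rows, never from a script. Its argument "rows" is a list of rows, each a list of 2 entries, a list of its own where there are three numbers: the shift along the world's x, y, z in units of 3 cm (1.0 is 3 cm), then the turn, a rotation vector about the world's x, y, z in units of 8 degrees (1.0 is 8 degrees). A call has 1 to 12 rows; each row shifts and turns the commanded pose from where the row before left it; what a row does not reach is not made up. A row lasts 1/8 s, in which the tool goes at most 62.5 mm and 10.7 degrees, less where a joint would pass 70% of its speed; a pose out of reach is approached as far as the arm can. A call with a number of a shift or a turn outside -1 to 1 is refused whole. A call with a gripper value outside its range is refused whole. "hand" is the opening, from -1 (shut) to 1 (fully open), set as the call begins (left out, the last holds). The fingers move at their own pace and stop on an object; the grip force is fixed at half the most. Time passes only in rows, so rows that do not move let the fingers close. It gives the time, the measured TCP pose, the force, the opening and the grip force at its end, in the units of the state.
- get_obs(): the state, without advancing time (a new reading comes with each control period).
- capture(name): name is "scene" or "top"; returns a dict with "frame" (384x512x3 uint8, red, green, blue), "fov_y" (degrees; the focal length in pixels is half the picture's height over the tangent of half this angle, whatever the lens; pixels are square), "cx", "cy" (the principal point, pixels), "rvec" (rotation vector, rad) and "tvec" (3), from world to camera coordinates, as OpenCV has them. Camera axes: x right, y down, z forward; pixel columns grow to the right and rows downward; lengths in mm; the calibration is good to about 2 mm. A picture is of the moment at which its call begins. There is no depth.
- bot.close_job(): hands the job in; it is judged then, once.
Trained networks look in the newest picture that a camera, given by its name, has taken for a name from the list of things; names that differ only in an ending like _2 or _b are one class to them, and where a whole thing is asked for, a point or a joint stands for the part that bears it (a point fixed in the world has none). Each returns a list of dicts, best first, with "p" (0 to 1); they miss things now and then, are a little off and sometimes report something else, mostly with a low value. They report only what shows in the picture. A call takes as long as a camera call.
- spot_in(query, camera): "at" ([row, column] in pixels, amid what is visible of it).
- trace(query, camera): "mask" (384x512 bool, what is visible of it) and "at" ([row, column] in pixels, amid what is visible of it).
- pinpoint(query, camera): "at" ([row, column] in pixels: a listed point, or the origin of a listed thing).
The state is a dict: "time": time; "joint_positions": joint angles; "dq": joint speeds; "tau": joint torques, N m; "tool_pos": TCP position; "tcp_rot": TCP orientation; "contact_force": force on the tool from outside, world axes, zero at the start; "moment": the same for the moment, N m; "grip_width": finger opening in mm; "finger_force": force on a finger pad.
Only numpy, scipy, OpenCV 4.12 (cv2) and the standard library are available. Lean on these libraries where they do the work, as an engineer would, in place of code of your own. Each camera call takes 0.05 s, during which the arm holds its last target. There are 200 camera calls.

TASK

Turn the crank of the scan table counter-clockwise, seen from above, until the deck that carries the circuit boards turns once in five seconds (1.25 rad/s), and keep the deck between 1.05 and 1.45 rad/s for at least six seconds so that the scan head sees a full turn. Then bring the deck to rest with its tab at the fixed pointer, and let go of the crank. Drive it by the crank alone without touching the deck, never let the deck run faster than 1.8 rad/s, and leave the drag block in its cage and the tray, the jar and the loose board panel where they are.

Things in the scene. Friction and masses are not known exactly. Their poses are not given: they have to be found in the camera images.
- base: Fixed white base plate, 220 x 460 x 18 mm (x, y, z). Origin at the centre of its underside, on the turning axis. A fixed scan head at its -y end reaches over the deck's outer ring, from 95 mm off the axis outwards, top 105 mm above the bench; the pointer's dark steel post (30 mm wide, 69 mm tall) is at its +y end.
- axis (a point): Point on the vertical turning axis, which the deck and the crank share, at the top of the grey crank hub (44 mm across), 94 mm above the bench.
- mark (a point): Fixed point 165 mm from the axis on the base's +y side, about 11 mm in front of the tip of the fixed pointer: here the middle of the tab (tab) must come to rest.
- tab (a point): Middle of the top of the flat dark steel tab (40 mm wide, sticking out 25 mm past the deck's rim), 165 mm from the axis. There is only one tab; it turns with the deck.
- spindle (a joint): Angle of the deck against the base, in rad, growing counter-clockwise seen from above, no end stops, turns are counted on. At 0 the tab lies along the base's +x, at pi/2 (plus whole turns) it is at the pointer.
- deck: Heavy aluminium deck and flywheel, 300 mm across, 14 mm thick, top 59 mm above the bench, six circuit boards fixed near its rim. Moment of inertia nominally 0.031 kg m2 (mass 2.7 kg; truly 0.75 to 1.35 times that). Its bearing resists with 0.003 N m dry friction plus 0.004 N m per rad/s, and the drag block brakes it too. Origin on the axis at its underside.
- crank: Crank: grey hub and steel arm (22 mm wide, top 96 mm above the bench), no end stops. It drives the deck through a fluid coupling: torque on the deck = 0.030 N m per rad/s of (crank speed - deck speed), both ways, no spring. The deck follows with a time constant of 0.9 s, lags 0.4 to 1 rad/s at 1.25 rad/s, and coasts on when the crank stops. Origin on the axis, x axis towards the knob.
- knob_grip (a point): Grip point on the black crank knob, an upright cylinder 30 mm across and 50 mm tall, from 102 to 152 mm above the bench, that swivels freely on its pin. The point lies on the knob's axis, 134 mm above the bench and 70 mm from the turning axis. The crank is light and has no drag but the coupling.
- drag: White felt-faced drag block, 36 x 36 x 18 mm, that lies loose on the deck in a square dark steel cage (top 82 mm above the bench) hung from the scan head, centre 60 mm from the axis; leave it alone. It rubs on the deck with about 0.011 N m of dry friction, truly 0.004 to 0.021 N m (its weight and felt vary). Origin at the centre of its underside.
- tray: Bystander: blue open parts tray with one divider, 90 x 120 x 35 mm, loose. Origin at the centre of its underside.
- jar: Bystander: white jar, 52 mm across, 70 mm tall, loose. Origin at the centre of its underside.
- panel: Bystander: brown board panel on red foam, 100 x 80 x 14 mm, loose. Origin at the centre of its underside.

How it is judged:
By the outcome, as a careful person would: the job done as asked, in the order asked, and still so for the second after the job is handed in, with the robot touching nothing.
It also fails if it takes over 64 s, if anything falls off the work surface, if the arm or the gripper's body presses on something with over 40 N, if the wrist force passes 120 N, or if a joint passes its speed limit or range.

## Working session

There is one attempt and no reset: what is moved stays moved. The work goes in short steps, Python scripts to look and compute and a tool call to move; the robot and the scene stay as the last step left them, time stands still between calls to the robot, and variables do not carry over. Pictures are saved under pics/ and viewed, at most 10 in all, crops included, and the job is handed in when it is done.

Besides the shell and the picture viewer there is one more tool, called after ">>>" as name(argument=value, ...), one argument or row to a line, values as JSON. play_rows: Moves the arm, as the interface text tells. Shifts and turns lie within -1 to 1; 1 stands for 3 cm of shift or 8 degrees of turn. Its arguments: {"type":"object","properties":{"rows":{"type":"array"},"hand":{"type":"number"}},"required":["rows"]}

```bash
mkdir -p pics; cat > h.py <<'E'
import numpy as np, cv2
from plant import get_obs, capture, bot, spot_in, trace, pinpoint
def cam(c):
    f=192/np.tan(np.radians(c['fov_y'])/2); K=np.array([[f,0,c['cx']],[0,f,c['cy']],[0,0,1]])
    R=cv2.Rodrigues(np.array(c['rvec'],float))[0]; t=np.array(c['tvec'],float).reshape(3)
    return K,R,t
def ray(c,rc):
    K,R,t=cam(c); d=R.T@np.linalg.inv(K)@np.array([rc[1],rc[0],1.]); return -R.T@t,d/np.linalg.norm(d)
def onz(c,rc,z):
    o,d=ray(c,rc); return o+d*(z-o[2])/d[2]
def tri(a,pa,b,pb):
    o1,d1=ray(a,pa);o2,d2=ray(b,pb)
    A=np.stack([d1,-d2],1); s=np.linalg.lstsq(A,o2-o1,rcond=None)[0]
    p,q=o1+s[0]*d1,o2+s[1]*d2; return (p+q)/2,np.linalg.norm(p-q)
E
python3 - <<'E'
from h import *
np.set_printoptions(precision=1,suppress=True)
C={n:capture(n) for n in('scene','top')}
for n in C: cv2.imwrite(f'pics/{n}0.png',C[n]['frame'][...,::-1])
for q in ['axis','knob_grip','tab','mark','base']:
    P={n:pinpoint(q,n)[:2] for n in C}
    print(q,[(n,[(np.round(x['at'],1),round(x['p'],2)) for x in P[n]]) for n in C])
    if P['scene'] and P['top']: print('  tri',*tri(C['scene'],P['scene'][0]['at'],C['top'],P['top'][0]['at']))
for q in ['tray','jar','panel','drag']:
    r=pinpoint(q,'top'); print(q,[(onz(C['top'],x['at'],0),round(x['p'],2)) for x in r[:1]])
print(get_obs())
E
```

```text
axis [('scene', [(array([212.3, 245.3]), 0.77), (array([221.4, 248.5]), 0.75)]), ('top', [(array([179.6, 270.1]), 0.91)])]
  tri [592.5 -55.8  95.8] 0.6746445897804492
knob_grip [('scene', [(array([209.6, 226.7]), 0.74)]), ('top', [(array([181.3, 290.8]), 0.88)])]
  tri [ 578.1 -119.7  136.1] 1.2484142385547892
tab [('scene', [(array([252.7, 216.3]), 0.71)]), ('top', [(array([171.5, 314.5]), 0.59)])]
  tri [ 634.4 -210.5   45.2] 2.406173660817431
mark [('scene', [(array([190.1, 270.6]), 0.67)]), ('top', [(array([195.3, 220.2]), 0.76)])]
  tri [541.7 107.4  71.1] 6.131884083184377
base [('scene', [(array([229.9, 249.3]), 0.82)]), ('top', [(array([187.4, 267.8]), 0.68)])]
  tri [589.7 -46.6   2.4] 14.44833462485906
tray [(array([573.5, 534.8,   0. ]), 0.85)]
jar [(array([ 367.6, -514.1,    0. ]), 0.57)]
panel [(array([ 582.1, -517.5,    0. ]), 0.68)]
drag [(array([588.1, -54.1,   0. ]), 0.62)]
{'time': 0.8, 'joint_positions': array([ 1.1,  0.3,  1.5, -0. ,  1.3, -0.1]), 'dq': array([ 0., -0.,  0., -0., -0.,  0.]), 'tau': array([ -0. , -43.1, -24.4,   0.1,   0. ,  -0. ]), 'tool_pos': array([149.5, 503.3, 240.8]), 'tcp_rot': array([3.1, 0. , 2.9]), 'contact_force': array([-0.3, -0.5,  0.2]), 'moment': array([-0. , -0. ,  0.1]), 'finger_force': 0.0, 'grip_width': 91.43754972425398}
```

View pics/scene0.png

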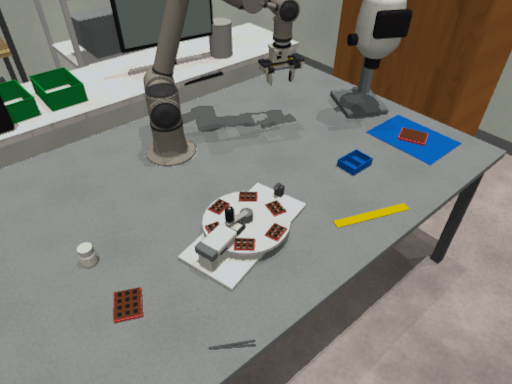

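View pics/top0.png

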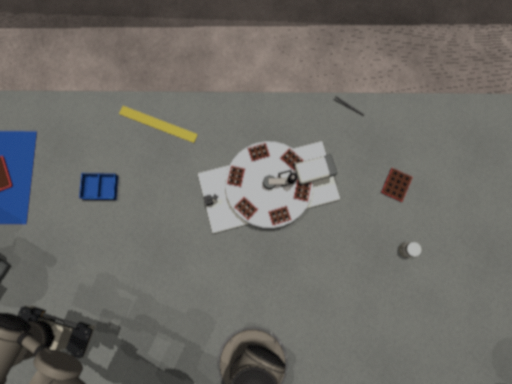

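The scene view shows the table around (225,245), with the knob at (213,229) and the scan head towards -y at (245,215). The pointer post is at (190,279). In the top view the axis is at (180,270), the knob at (180,291) and the post at (199,210). The tab is hidden under the scan head, and the tray, jar and panel are well clear. I'll refine the axis with a rim fit.

```bash
python3 - <<'E'
from h import *
from scipy.optimize import least_squares
np.set_printoptions(precision=1,suppress=True)
C={n:capture(n) for n in('scene','top')}
for n in C:
    c=C[n]
    for q in ['deck','crank']:
        r=pinpoint(q,n)
        if r: print(n,q,onz(c,r[0]['at'],45 if q=='deck' else 90),r[0]['p'])
    m=trace('deck',n)
    if m:
        m=m[0]['mask'].astype(np.uint8); k=max(cv2.findContours(m,0,1)[0],key=len)
        hull=cv2.convexHull(k)[:,0,:]
        P=np.array([onz(c,(p[1],p[0]),59)[:2] for p in k[:,0,:]])
        s=least_squares(lambda x:np.hypot(*(P-x[:2]).T)-150,[592,-55],loss='cauchy',f_scale=2).x
        print(n,'rim centre',s, 'resid med',np.median(np.abs(np.hypot(*(P-s).T)-150)),len(P))
    for q in ['knob_grip']:
        r=trace(q,n)[0]; print(q,np.ptp(np.argwhere(r['mask']),0),r['at'],onz(c,r['at'],127))
    for a in [(592.5,-55.8,94)]:
        K,R,t=cam(c); print('cam pos',-R.T@t)
print(get_obs()['tcp_rot'],get_obs()['tool_pos'])
E
```

```text
scene deck [605.3 -64.   45. ] 0.67
scene crank [625.3 -75.1  90. ] 0.9
scene rim centre [597.6 -52.5] resid med 4.868145934280051 297
knob_grip [19 28] [213.2, 237.2] [604.7 -99.1 127. ]
cam pos [1338.4 -650.7 1000.3]
top deck [575.5 -62.7  45. ] 0.56
top crank [577.8 -55.5  90. ] 0.6
top rim centre [587.4 -54. ] resid med 4.182884078283806 330
knob_grip [18 36] [181.1, 273.1] [580.8 -63.4 127. ]
cam pos [ 317.7   12.6 1314.2]
[ 3.1 -0.   2.9] [149.5 503.3 240.7]
```

>>> play_rows(
  rows=[
    [[0.68,-0.99,0],[0,0,0]],
    [[0.68,-0.99,0],[0,0,0]],
    [[0.68,-0.99,0],[0,0,0]],
    [[0.68,-0.99,0],[0,0,0]],
    [[0.68,-0.99,0],[0,0,0]],
    [[0.68,-0.99,0],[0,0,0]],
    [[0.68,-0.99,0],[0,0,0]],
    [[0.68,-0.99,0],[0,0,0]],
    [[0.68,-0.99,0],[0,0,0]],
    [[0.68,-0.99,0],[0,0,0]],
    [[0.68,-0.99,0],[0,0,0]],
    [[0.68,-0.99,0],[0,0,0]],
  ],
  hand=1,
)

```text
time: 2.8
tool_pos: [394.9, 145.8, 240.9]
tcp_rot: [3.141, 0.0, 2.853]
contact_force: [-0.3, 0.6, -0.5]
grip_width: 92.2
finger_force: 0.0
```

>>> play_rows(
  rows=[
    [[0.68,-0.99,0],[0,0,0]],
    [[0.68,-0.99,0],[0,0,0]],
    [[0.68,-0.99,0],[0,0,0]],
    [[0.68,-0.99,0],[0,0,0]],
    [[0.68,-0.99,0],[0,0,0]],
    [[0.68,-0.99,0],[0,0,0]],
    [[0.68,-0.99,0],[0,0,0]],
    [[0.68,-0.99,0],[0,0,0]],
    [[0.68,-0.99,-0.4],[0,0,0]],
    [[0,0,-0.5],[0,0,0]],
  ],
)

```text
time: 4.05
tool_pos: [578.8, -122.4, 212.9]
tcp_rot: [-3.141, 0.001, 2.85]
contact_force: [-0.5, 0.6, 0.4]
grip_width: 91.9
finger_force: 0.0
```

```bash
python3 - <<'E'
from h import *
np.set_printoptions(precision=1,suppress=True)
c=capture('scene'); im=c['frame'][...,::-1]
r=pinpoint('knob_grip','scene'); print([(x['at'],x['p'],onz(c,x['at'],134)) for x in r])
K,R,t=cam(c)
p=K@(R@np.array([578.8,-122.4,134])+t); print(p[:2]/p[2])
cv2.imwrite('pics/s1.png',cv2.resize(im[120:290,160:340],None,fx=4,fy=3.5,interpolation=cv2.INTER_CUBIC))
E
```

```text
[([213.0, 228.8], 0.96, array([ 592.8, -123.3,  134. ]))]
[226.4 210.6]
```

View pics/s1.png

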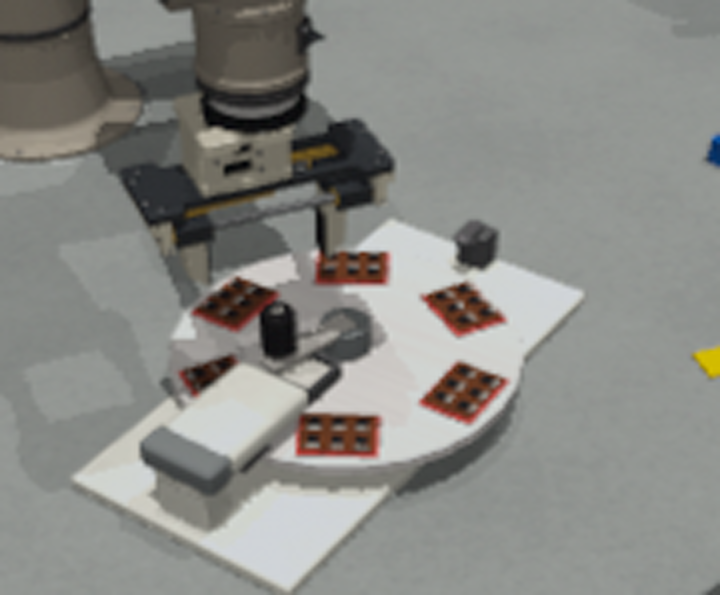

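The crop shows the knob at (277,330), the hub at (345,320) and the gripper behind it. The tab peeks out at (172,390), to the left of the scan head. The knob looks further in +x than I measured, so I'll check the top picture enlarged.

```bash
python3 - <<'E'
from h import *
np.set_printoptions(precision=1,suppress=True)
c=capture('top'); im=cv2.imread('pics/top0.png')
for q in ['axis','knob_grip','tab']:
    for n,d in(('top',c),):
        print(q,[(x['at'],round(x['p'],2)) for x in pinpoint(q,n)[:2]])
s=capture('scene')
for q in ['axis','tab']: print('scene',q,[(x['at'],round(x['p'],2),onz(s,x['at'],94 if q=='axis' else 59)) for x in pinpoint(q,'scene')[:2]])
print('ctr', onz(s,(231.4,203),59), onz(c,(178,291.5),140))
a=cv2.resize(im[130:240,195:345],None,fx=5,fy=5,interpolation=cv2.INTER_CUBIC)
cv2.imwrite('pics/t1.png',a)
E
```

```text
axis [([178.1, 270.5], 0.51)]
knob_grip []
tab [([185.7, 264.5], 0.39)]
scene axis [([214.0, 249.1], 0.85, array([605.3, -50.5,  94. ]))]
scene tab [([252.0, 217.6], 0.67, array([ 645.5, -211.1,   59. ]))]
ctr [ 543.3 -195.5   59. ] [ 588.4 -121.1  140. ]
```

View pics/t1.png

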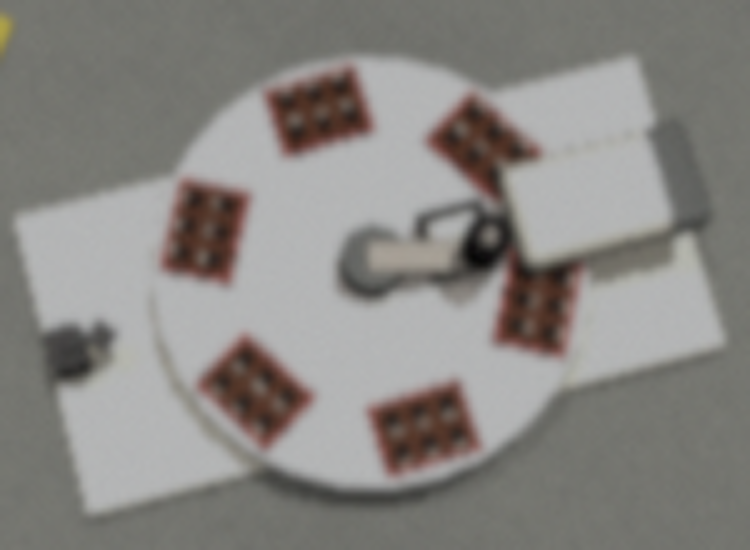

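The enlarged top view shows the knob centred at crop (487,238), the hub at (370,260) and the rim centre at about (368,267). I'll triangulate from these and from the scene crop.

```bash
python3 - <<'E'
from h import *
np.set_printoptions(precision=1,suppress=True)
s=capture('scene'); c=capture('top')
f=lambda x,y:(130+(y-2)/5,195+(x-2)/5); g=lambda x,y:(120+(y-2)/3.5,160+(x-2)/4)
print('knob top',onz(c,f(487,238),127),'scene',onz(s,g(277,330),127),'tri',*tri(c,f(487,238),s,g(277,330)))
print('hub top',onz(c,f(370,260),90),'scene',onz(s,g(345,324),94),'tri',*tri(c,f(370,260),s,g(345,325)))
print('deck',onz(c,f(368,267),57))
print('post',onz(c,f(68,352),66),'scene',onz(s,g(475,240),60))
print('tabedge',onz(s,g(172,390),57))
K,R,t=cam(s)
for cc,n in((s,'scene'),(c,'top')):
  K,R,t=cam(cc); pts=[]
  for P in [(592,-55,94),(580,-122,127),(590,-122,127)]:
    p=K@(R@np.array(P)+t); pts.append(p[:2]/p[2])
  print(n,pts)
E
```

```text
knob top [ 594.  -124.2  127. ] scene [ 589.3 -121.2  127. ] tri [ 593.  -123.8  131.3] 0.1022707517634468
hub top [587.2 -50.9  90. ] scene [590.7 -52.9  94. ] tri [587.6 -50.7  89. ] 0.5236268659211938
deck [589.6 -51.2  57. ]
post [528.2 150.1  66. ] scene [540.1 143.2  60. ]
tabedge [ 538.6 -194.4   57. ]
scene [array([245.5, 212.5]), array([226.8, 212.3]), array([228.7, 213.9])]
top [array([269.9, 179.9]), array([291.4, 181.5]), array([291.3, 178.4])]
```

>>> play_rows(
  rows=[
    [[0.44,0,0],[0,0,0]],
    [[0,0,-0.8],[0,0,0]],
    [[0,0,-0.8],[0,0,0]],
    [[0,0,-0.7],[0,0,0]],
    [[0,0,-0.5],[0,0,0]],
    [[0,0,0],[0,0,0]],
  ],
)

```text
time: 5.35
tool_pos: [590.6, -120.2, 128.8]
tcp_rot: [3.141, -0.002, 2.853]
contact_force: [0.2, -0.1, -0.8]
grip_width: 92.0
finger_force: 0.0
```

>>> play_rows(
  rows=[
    [[0,0,0],[0,0,0]],
    [[0,0,0],[0,0,0]],
    [[0,0,0],[0,0,0]],
    [[0,0,0],[0,0,0]],
  ],
  hand=-1,
)

```text
time: 5.85
tool_pos: [591.2, -120.4, 130.1]
tcp_rot: [3.142, 0.001, 2.853]
contact_force: [-0.9, -0.0, 0.6]
grip_width: 56.6
finger_force: 0.0
```

>>> play_rows(
  rows=[
    [[0,0,0],[0,0,0]],
    [[0,0,0],[0,0,0]],
    [[0,0,0],[0,0,0]],
    [[0,0,0],[0,0,0]],
    [[0,0,0],[0,0,0]],
  ],
)

```text
time: 6.48
tool_pos: [591.2, -120.6, 129.8]
tcp_rot: [-3.141, 0.0, 2.853]
contact_force: [-0.7, -1.9, 0.3]
grip_width: 29.5
finger_force: 30.0
```

```bash
cat > look.py <<'E'
from h import *
import sys
np.set_printoptions(precision=2,suppress=True)
AX=np.array([589,-52.])
# tab candidates from both cameras, as world angle (deg) about the axis, with radius check
for n in sys.argv[1:] or ['scene','top']:
    t=get_obs()['time']; c=capture(n)
    for x in pinpoint('tab',n)[:3]:
        v=onz(c,x['at'],59)[:2]-AX
        print(n,round(float(t),2),'tab ang %.1f r %.0f p %.2f'%(np.degrees(np.arctan2(v[1],v[0])),np.hypot(*v),x['p']))
    cv2.imwrite(f'pics/auto_{n}_{t:.2f}.png',c['frame'][...,::-1])
o=get_obs(); v=o['tool_pos'][:2]-AX
print('t',o['time'],'tcp',o['tool_pos'],'knob ang',np.degrees(np.arctan2(v[1],v[0])),'r',np.hypot(*v),'F',o['contact_force'],o['grip_width'],o['finger_force'])
E
python3 look.py
```

```text
scene 6.47 tab ang -73.5 r 159 p 0.56
t 6.675 tcp [ 591.14 -120.64  129.76] knob ang -88.21419209410968 r 68.66916814626826 F [-0.37 -3.11  0.75] 29.741694873193588 30.00004470348358
```

```bash
cat > gen.py <<'E'
import json,sys,os,numpy as np
# gen.py cx cy r  dtheta...   -> rows in units; state = commanded xy (mm), z offset
S='state.json'; p=np.array(json.load(open(S)) if os.path.exists(S) else [591.1,-120.4])
c=np.array([float(sys.argv[1]),float(sys.argv[2])]); r=float(sys.argv[3]); d=[float(a) for a in sys.argv[4:]]
th=np.arctan2(*(p-c)[::-1]); r0=np.hypot(*(p-c)); out=[]
for i,a in enumerate(d):
    th+=a; rr=r0+(r-r0)*min(1,(i+1)/3)
    u=np.round((c+rr*np.array([np.cos(th),np.sin(th)])-p)/30,2); p=p+30*u
    out.append([[float(u[0]),float(u[1]),0],[0,0,0]])
json.dump(list(p),open(S,'w')); print(json.dumps(out)); print('cmd',p,'theta',np.degrees(th))
E
python3 gen.py 589 -52 70 .04 .08 .12 .15 .15 .15 .15 .15 .15 .15 .15 .15
```

```text
[[[0.09, -0.01, 0], [0, 0, 0]], [[0.19, 0.0, 0], [0, 0, 0]], [[0.27, 0.04, 0], [0, 0, 0]], [[0.33, 0.12, 0], [0, 0, 0]], [[0.31, 0.17, 0], [0, 0, 0]], [[0.28, 0.21, 0], [0, 0, 0]], [[0.24, 0.25, 0], [0, 0, 0]], [[0.21, 0.28, 0], [0, 0, 0]], [[0.16, 0.31, 0], [0, 0, 0]], [[0.11, 0.33, 0], [0, 0, 0]], [[0.06, 0.35, 0], [0, 0, 0]], [[0.01, 0.35, 0], [0, 0, 0]]]
cmd [658.9 -48.4] theta 2.858817986240029
```

>>> play_rows(
  rows=[
    [[0.09,-0.01,0],[0,0,0]],
    [[0.19,0.0,0],[0,0,0]],
    [[0.27,0.04,0],[0,0,0]],
    [[0.33,0.12,0],[0,0,0]],
    [[0.31,0.17,0],[0,0,0]],
    [[0.28,0.21,0],[0,0,0]],
  ],
)

```text
time: 7.42
tool_pos: [634.5, -102.3, 129.5]
tcp_rot: [3.14, -0.005, 2.853]
contact_force: [-7.3, 7.3, 5.5]
grip_width: 29.5
finger_force: 30.0
```

>>> play_rows(
  rows=[
    [[0.24,0.25,0],[0,0,0]],
    [[0.21,0.28,0],[0,0,0]],
    [[0.16,0.31,0],[0,0,0]],
    [[0.11,0.33,0],[0,0,0]],
    [[0.06,0.35,0],[0,0,0]],
    [[0.01,0.35,0],[0,0,0]],
  ],
)

```text
time: 8.18
tool_pos: [656.8, -47.8, 129.5]
tcp_rot: [-3.14, -0.006, 2.853]
contact_force: [-11.5, -0.9, 5.9]
grip_width: 29.7
finger_force: 30.0
```

```bash
python3 look.py; cp state.json s1.json; python3 gen.py 589 -52 70 .19 .22 .24 .24 .24 .24 .24 .24 .24 .24 .24 .24
```

```text
scene 8.18 tab ang -51.1 r 155 p 0.73
scene 8.18 tab ang 92.3 r 54 p 0.23
top 8.28 tab ang -52.9 r 164 p 0.56
t 8.375 tcp [656.73 -47.92 129.51] knob ang 3.443988913147297 r 67.85022650198746 F [-10.12  -1.45   5.63] 29.424504916759663 30.00147432088852
[[[-0.06, 0.44, 0], [0, 0, 0]], [[-0.18, 0.48, 0], [0, 0, 0]], [[-0.31, 0.47, 0], [0, 0, 0]], [[-0.41, 0.38, 0], [0, 0, 0]], [[-0.48, 0.27, 0], [0, 0, 0]], [[-0.54, 0.15, 0], [0, 0, 0]], [[-0.56, 0.01, 0], [0, 0, 0]], [[-0.55, -0.11, 0], [0, 0, 0]], [[-0.5, -0.25, 0], [0, 0, 0]], [[-0.43, -0.35, 0], [0, 0, 0]], [[-0.33, -0.45, 0], [0, 0, 0]], [[-0.22, -0.51, 0], [0, 0, 0]]]
cmd [521.8 -32.5] theta 163.94939115369405
```

```bash
cp s1.json state.json; python3 gen.py 586.5 -51 70 .19 .22 .24 .24 .24 .24 .24 .24 .24 .24 .24 .24
```

```text
[[[-0.09, 0.45, 0], [0, 0, 0]], [[-0.19, 0.48, 0], [0, 0, 0]], [[-0.33, 0.46, 0], [0, 0, 0]], [[-0.4, 0.39, 0], [0, 0, 0]], [[-0.48, 0.28, 0], [0, 0, 0]], [[-0.54, 0.16, 0], [0, 0, 0]], [[-0.56, 0.02, 0], [0, 0, 0]], [[-0.55, -0.11, 0], [0, 0, 0]], [[-0.5, -0.23, 0], [0, 0, 0]], [[-0.44, -0.35, 0], [0, 0, 0]], [[-0.34, -0.45, 0], [0, 0, 0]], [[-0.23, -0.51, 0], [0, 0, 0]]]
cmd [519.4 -30.7] theta 163.0578398416795
```

>>> play_rows(
  rows=[
    [[-0.09,0.45,0],[0,0,0]],
    [[-0.19,0.48,0],[0,0,0]],
    [[-0.33,0.46,0],[0,0,0]],
    [[-0.4,0.39,0],[0,0,0]],
    [[-0.48,0.28,0],[0,0,0]],
    [[-0.54,0.16,0],[0,0,0]],
  ],
)

```text
time: 9.12
tool_pos: [597.8, 18.4, 129.7]
tcp_rot: [-3.141, 0.001, 2.854]
contact_force: [-1.6, -5.3, 0.3]
grip_width: 29.2
finger_force: 30.0
```

>>> play_rows(
  rows=[
    [[-0.56,0.02,0],[0,0,0]],
    [[-0.55,-0.11,0],[0,0,0]],
    [[-0.5,-0.23,0],[0,0,0]],
    [[-0.44,-0.35,0],[0,0,0]],
    [[-0.34,-0.45,0],[0,0,0]],
    [[-0.23,-0.51,0],[0,0,0]],
  ],
)

```text
time: 9.88
tool_pos: [519.0, -31.1, 129.7]
tcp_rot: [3.141, 0.0, 2.853]
contact_force: [2.0, -1.2, -2.8]
grip_width: 29.3
finger_force: 30.0
```

```bash
sed -i 's/^AX=.*/AX=np.array([586.5,-51.])/' look.py; python3 look.py scene;  cp state.json s1.json; python3 gen.py 586.5 -51 70 .24 .24 .24 .24 .24 .24 .24 .24 .24 .24 .24 .24
```

```text
scene 9.88 tab ang 8.4 r 167 p 0.93
t 9.975 tcp [518.89 -32.18 129.74] knob ang 164.44504578562396 r 70.18342219855997 F [-2.3  -0.55 -0.14] 29.259956066202285 29.999704957008362
[[[-0.1, -0.55, 0], [0, 0, 0]], [[0.04, -0.56, 0], [0, 0, 0]], [[0.17, -0.53, 0], [0, 0, 0]], [[0.29, -0.48, 0], [0, 0, 0]], [[0.4, -0.39, 0], [0, 0, 0]], [[0.48, -0.29, 0], [0, 0, 0]], [[0.53, -0.17, 0], [0, 0, 0]], [[0.56, -0.04, 0], [0, 0, 0]], [[0.55, 0.1, 0], [0, 0, 0]], [[0.51, 0.23, 0], [0, 0, 0]], [[0.44, 0.34, 0], [0, 0, 0]], [[0.35, 0.43, 0], [0, 0, 0]]]
cmd [646. -88.] theta 328.17951885357456
```

>>> play_rows(
  rows=[
    [[-0.1,-0.55,0],[0,0,0]],
    [[0.04,-0.56,0],[0,0,0]],
    [[0.17,-0.53,0],[0,0,0]],
    [[0.29,-0.48,0],[0,0,0]],
    [[0.4,-0.39,0],[0,0,0]],
    [[0.48,-0.29,0],[0,0,0]],
  ],
)

```text
time: 10.72
tool_pos: [559.1, -115.6, 129.7]
tcp_rot: [3.141, 0.001, 2.852]
contact_force: [2.6, 6.9, -1.1]
grip_width: 29.5
finger_force: 30.0
```

```bash
python3 look.py scene
```

```text
scene 10.72 tab ang 51.1 r 174 p 0.96
t 10.825 tcp [ 560.05 -115.87  129.67] knob ang -112.18505859669536 r 70.05727780473224 F [1.32 0.79 2.35] 29.47044574880257 30.000311136245728
```

>>> play_rows(
  rows=[
    [[0.53,-0.17,0],[0,0,0]],
    [[0.56,-0.04,0],[0,0,0]],
    [[0.55,0.1,0],[0,0,0]],
    [[0.51,0.23,0],[0,0,0]],
    [[0.44,0.34,0],[0,0,0]],
    [[0.35,0.43,0],[0,0,0]],
  ],
)

```text
time: 11.58
tool_pos: [646.1, -87.7, 129.6]
tcp_rot: [3.142, -0.001, 2.853]
contact_force: [-5.4, 3.0, 3.0]
grip_width: 29.3
finger_force: 30.0
```

```bash
python3 look.py scene; cat > fit.py <<'E'
import numpy as np, json
from scipy.optimize import least_squares
# crank segments: (t0, [dtheta...]) each row 1/8 s ; obs: (t, tab deg unwrapped)
D=json.load(open('hist.json'))
def sim(p,extra=[],tend=None,dt=.005):
    I,Tf=p[:2]; segs=D['segs']+extra
    tend=tend or max(s[0]+len(s[1])*.125 for s in segs)
    n=int(round((tend-6.65)/dt)); t=6.65+dt*np.arange(n+1); wc=np.zeros(n+1)
    for t0,d in segs:
        for i,a in enumerate(d): wc[(t>=t0+.125*i+.03-1e-9)&(t<t0+.125*(i+1)+.03-1e-9)]=a*8
    th=np.radians(D['th0'])+(p[2] if len(p)>2 else 0); w=0; TH=[];W=[]
    for k in range(n+1):
        TH.append(th);W.append(w)
        q=.03*(wc[k]-w)-.004*w
        if w==0 and abs(q)<=Tf: continue
        s=np.sign(w) if w else np.sign(q); w2=w+dt*(q-Tf*s)/I
        if w*w2<0: w2=0
        th+=dt*w2; w=w2
    return t,np.degrees(TH),np.array(W)
def fit():
    o=np.array(D['obs'],float)
    def res(p):
        t,TH,W=sim(p,tend=o[-1,0]+.05); r=(np.interp(o[:,0],t,TH)-o[:,1])/2
        return np.r_[r,(p[0]/.0325-1)/.2,(p[1]-.0145)/.006,p[2]/.05]
    return least_squares(res,[.032,.014,0.],diff_step=.02,bounds=([.022,.006,-.3],[.043,.025,.3]))
if __name__=='__main__':
    s=fit(); p=s.x; t,TH,W=sim(p); print('I,Tf',p)
    for a,b in D['obs']: print(a,b,'model %.1f w %.3f'%(np.interp(a,t,TH),np.interp(a,t,W)))
    for g in np.arange(10,t[-1]+.01,1): print('t %.1f w %.3f'%(g,np.interp(g,t,W)),end='; ')
    print('end',t[-1],TH[-1],W[-1],'crank for 1.25:',1.25+(p[1]+.005)/.03)
E
```

```text
scene 11.57 tab ang 96.0 r 177 p 0.87
t 11.675 tcp [646.7  -86.5  129.67] knob ang -30.52633874687212 r 69.8841159056805 F [-1.87  1.68  2.7 ] 29.62313741461424 30.00078946352005
```

```bash
cat > hist.json <<'E'
{"th0":-73.5,"segs":[[6.675,[0.04,0.08,0.12,0.15,0.15,0.15]],[7.425,[0.15,0.15,0.15,0.15,0.15,0.15]],[8.375,[0.19,0.22,0.24,0.24,0.24,0.24]],[9.125,[0.24,0.24,0.24,0.24,0.24,0.24]],[9.975,[0.24,0.24,0.24,0.24,0.24,0.24]],[10.825,[0.24,0.24,0.24,0.24,0.24,0.24]]],
"obs":[[8.18,-51.1],[8.28,-52.9],[9.875,8.4],[10.725,51.1],[11.575,96.0]]}
E
python3 fit.py
```

```text
I,Tf [0.02786073 0.01858576 0.0609959 ]
8.18 -51.1 model -53.7 w 0.391
8.28 -52.9 model -51.6 w 0.312
9.875 8.4 model 6.6 w 0.975
10.725 51.1 model 51.4 w 1.006
11.575 96.0 model 97.1 w 1.017
t 10.0 w 0.813; t 11.0 w 0.883; end 11.575 97.0525665924898 1.0165308710711023 crank for 1.25: 2.036192153381933
```

```bash
python3 gen.py 586.5 -51 70 .26 .26 .26 .26 .26 .26 .26 .26 .26 .26 .26 .26;  python3 gen.py 586.5 -51 70 .26 .26 .26 .26 .26 .26 .26 .26 .26 .26 .26 .26
```

```text
[[[0.25, 0.55, 0], [0, 0, 0]], [[0.1, 0.6, 0], [0, 0, 0]], [[-0.06, 0.6, 0], [0, 0, 0]], [[-0.21, 0.57, 0], [0, 0, 0]], [[-0.35, 0.49, 0], [0, 0, 0]], [[-0.46, 0.39, 0], [0, 0, 0]], [[-0.55, 0.26, 0], [0, 0, 0]], [[-0.59, 0.1, 0], [0, 0, 0]], [[-0.61, -0.05, 0], [0, 0, 0]], [[-0.57, -0.2, 0], [0, 0, 0]], [[-0.49, -0.34, 0], [0, 0, 0]], [[-0.4, -0.46, 0], [0, 0, 0]]]
cmd [527.8 -12.7] theta 146.88746932922768
[[[-0.26, -0.55, 0], [0, 0, 0]], [[-0.11, -0.59, 0], [0, 0, 0]], [[0.04, -0.6, 0], [0, 0, 0]], [[0.2, -0.58, 0], [0, 0, 0]], [[0.34, -0.5, 0], [0, 0, 0]], [[0.45, -0.4, 0], [0, 0, 0]], [[0.54, -0.26, 0], [0, 0, 0]], [[0.6, -0.12, 0], [0, 0, 0]], [[0.6, 0.03, 0], [0, 0, 0]], [[0.57, 0.19, 0], [0, 0, 0]], [[0.51, 0.34, 0], [0, 0, 0]], [[0.4, 0.45, 0], [0, 0, 0]]]
cmd [644.2 -90.4] theta 325.6395820296855
```

>>> play_rows(
  rows=[
    [[0.25,0.55,0],[0,0,0]],
    [[0.1,0.6,0],[0,0,0]],
    [[-0.06,0.6,0],[0,0,0]],
    [[-0.21,0.57,0],[0,0,0]],
    [[-0.35,0.49,0],[0,0,0]],
    [[-0.46,0.39,0],[0,0,0]],
    [[-0.55,0.26,0],[0,0,0]],
    [[-0.59,0.1,0],[0,0,0]],
    [[-0.61,-0.05,0],[0,0,0]],
    [[-0.57,-0.2,0],[0,0,0]],
    [[-0.49,-0.34,0],[0,0,0]],
    [[-0.4,-0.46,0],[0,0,0]],
  ],
)

```text
time: 13.18
tool_pos: [527.4, -12.6, 129.8]
tcp_rot: [3.141, 0.002, 2.853]
contact_force: [5.7, -3.2, -6.7]
grip_width: 29.1
finger_force: 30.0
```

```bash
python3 look.py scene
```

```text
scene 13.18 tab ang -161.8 r 163 p 0.86
t 13.275 tcp [526.94 -13.73 129.8 ] knob ang 147.9596481870207 r 70.26061723648884 F [ 0.85 -0.16 -4.11] 29.41462846242331 29.999104142189026
```

>>> play_rows(
  rows=[
    [[-0.26,-0.55,0],[0,0,0]],
    [[-0.11,-0.59,0],[0,0,0]],
    [[0.04,-0.6,0],[0,0,0]],
    [[0.2,-0.58,0],[0,0,0]],
    [[0.34,-0.5,0],[0,0,0]],
    [[0.45,-0.4,0],[0,0,0]],
    [[0.54,-0.26,0],[0,0,0]],
    [[0.6,-0.12,0],[0,0,0]],
    [[0.6,0.03,0],[0,0,0]],
    [[0.57,0.19,0],[0,0,0]],
    [[0.51,0.34,0],[0,0,0]],
    [[0.4,0.45,0],[0,0,0]],
  ],
)

```text
time: 14.78
tool_pos: [644.6, -90.1, 129.6]
tcp_rot: [3.141, -0.002, 2.853]
contact_force: [-6.9, 3.2, 3.9]
grip_width: 29.3
finger_force: 30.0
```

```bash
python3 look.py scene
```

```text
scene 14.78 tab ang -47.2 r 157 p 0.90
t 14.875 tcp [645.28 -88.83 129.64] knob ang -32.76202400793715 r 69.89968857344326 F [-3.17  3.11  4.05] 29.59204956693331 30.000678598880768
```

```bash
python3 - <<'E'
import json
D=json.load(open('hist.json')); D['segs']+=[[11.675,[.26]*12],[13.275,[.26]*12]]; D['obs']+=[[13.175,198.2],[14.775,312.8]]
json.dump(D,open('hist.json','w'))
E
python3 fit.py; for i in 1 2; do python3 gen.py 586.5 -51 70 .255 .255 .255 .255 .255 .255 .255 .255 .255 .255 .255 .255; done
```

```text
I,Tf [0.03618454 0.01638982 0.06408939]
8.18 -51.1 model -53.9 w 0.389
8.28 -52.9 model -51.8 w 0.334
9.875 8.4 model 5.7 w 0.953
10.725 51.1 model 51.1 w 1.019
11.575 96.0 model 98.6 w 1.048
13.175 198.2 model 200.1 w 1.243
14.775 312.8 model 310.9 w 1.288
t 10.0 w 0.837; t 11.0 w 0.930; t 12.0 w 1.021; t 13.0 w 1.224; t 14.0 w 1.217; end 14.775 310.9180999436788 1.2875802319876946 crank for 1.25: 1.962994075146733
[[[0.27, 0.53, 0], [0, 0, 0]], [[0.13, 0.58, 0], [0, 0, 0]], [[-0.02, 0.59, 0], [0, 0, 0]], [[-0.17, 0.57, 0], [0, 0, 0]], [[-0.31, 0.5, 0], [0, 0, 0]], [[-0.43, 0.42, 0], [0, 0, 0]], [[-0.52, 0.29, 0], [0, 0, 0]], [[-0.57, 0.15, 0], [0, 0, 0]], [[-0.59, -0.0, 0], [0, 0, 0]], [[-0.58, -0.15, 0], [0, 0, 0]], [[-0.52, -0.29, 0], [0, 0, 0]], [[-0.43, -0.41, 0], [0, 0, 0]]]
cmd [532.  -7.] theta 140.9981715121157
[[[-0.31, -0.51, 0], [0, 0, 0]], [[-0.17, -0.56, 0], [0, 0, 0]], [[-0.03, -0.6, 0], [0, 0, 0]], [[0.13, -0.58, 0], [0, 0, 0]], [[0.27, -0.53, 0], [0, 0, 0]], [[0.39, -0.44, 0], [0, 0, 0]], [[0.49, -0.33, 0], [0, 0, 0]], [[0.56, -0.2, 0], [0, 0, 0]], [[0.59, -0.05, 0], [0, 0, 0]], [[0.59, 0.1, 0], [0, 0, 0]], [[0.54, 0.25, 0], [0, 0, 0]], [[0.46, 0.37, 0], [0, 0, 0]]]
cmd [637.3 -99.4] theta 316.4097791753006
```

>>> play_rows(
  rows=[
    [[0.27,0.53,0],[0,0,0]],
    [[0.13,0.58,0],[0,0,0]],
    [[-0.02,0.59,0],[0,0,0]],
    [[-0.17,0.57,0],[0,0,0]],
    [[-0.31,0.5,0],[0,0,0]],
    [[-0.43,0.42,0],[0,0,0]],
    [[-0.52,0.29,0],[0,0,0]],
    [[-0.57,0.15,0],[0,0,0]],
    [[-0.59,0.0,0],[0,0,0]],
    [[-0.58,-0.15,0],[0,0,0]],
    [[-0.52,-0.29,0],[0,0,0]],
    [[-0.43,-0.41,0],[0,0,0]],
  ],
)

```text
time: 16.38
tool_pos: [531.7, -6.8, 129.8]
tcp_rot: [3.141, 0.002, 2.853]
contact_force: [3.2, -2.5, -4.7]
grip_width: 29.4
finger_force: 30.0
```

>>> play_rows(
  rows=[
    [[-0.31,-0.51,0],[0,0,0]],
    [[-0.17,-0.56,0],[0,0,0]],
    [[-0.03,-0.6,0],[0,0,0]],
    [[0.13,-0.58,0],[0,0,0]],
    [[0.27,-0.53,0],[0,0,0]],
    [[0.39,-0.44,0],[0,0,0]],
    [[0.49,-0.33,0],[0,0,0]],
    [[0.56,-0.2,0],[0,0,0]],
    [[0.59,-0.05,0],[0,0,0]],
    [[0.59,0.1,0],[0,0,0]],
    [[0.54,0.25,0],[0,0,0]],
    [[0.46,0.37,0],[0,0,0]],
  ],
)

```text
time: 17.88
tool_pos: [637.7, -98.9, 129.6]
tcp_rot: [3.14, -0.002, 2.853]
contact_force: [-5.4, 5.8, 4.0]
grip_width: 30.1
finger_force: 30.0
```

```bash
python3 look.py scene; for i in 1 2 3; do cp state.json st_$i.json; python3 gen.py 586.5 -51 70 .255 .255 .255 .255 .255 .255 .255 .255 .255 .255 .255 .255; done
```

```text
scene 17.88 tab ang 107.1 r 160 p 0.69
scene 17.88 tab ang 171.7 r 164 p 0.58
t 17.975 tcp [638.42 -97.91 129.62] knob ang -42.09690166828663 r 69.97241005115879 F [-3.62  3.77  3.12] 29.57140965222764 30.000765323638916
[[[0.35, 0.48, 0], [0, 0, 0]], [[0.22, 0.55, 0], [0, 0, 0]], [[0.07, 0.59, 0], [0, 0, 0]], [[-0.08, 0.59, 0], [0, 0, 0]], [[-0.22, 0.55, 0], [0, 0, 0]], [[-0.36, 0.48, 0], [0, 0, 0]], [[-0.46, 0.37, 0], [0, 0, 0]], [[-0.54, 0.24, 0], [0, 0, 0]], [[-0.59, 0.1, 0], [0, 0, 0]], [[-0.59, -0.06, 0], [0, 0, 0]], [[-0.56, -0.2, 0], [0, 0, 0]], [[-0.49, -0.33, 0], [0, 0, 0]]]
cmd [539.8   1.4] theta 131.71100316084417
[[[-0.39, -0.45, 0], [0, 0, 0]], [[-0.26, -0.53, 0], [0, 0, 0]], [[-0.12, -0.59, 0], [0, 0, 0]], [[0.03, -0.59, 0], [0, 0, 0]], [[0.18, -0.56, 0], [0, 0, 0]], [[0.31, -0.51, 0], [0, 0, 0]], [[0.43, -0.4, 0], [0, 0, 0]], [[0.52, -0.29, 0], [0, 0, 0]], [[0.58, -0.14, 0], [0, 0, 0]], [[0.59, 0.0, 0], [0, 0, 0]], [[0.58, 0.16, 0], [0, 0, 0]], [[0.51, 0.29, 0], [0, 0, 0]]]
cmd [ 628.6 -106.9] theta 307.03319317698526
[[[0.42, 0.41, 0], [0, 0, 0]], [[0.31, 0.51, 0], [0, 0, 0]], [[0.17, 0.57, 0], [0, 0, 0]], [[0.02, 0.59, 0], [0, 0, 0]], [[-0.13, 0.58, 0], [0, 0, 0]], [[-0.27, 0.53, 0], [0, 0, 0]], [[-0.4, 0.44, 0], [0, 0, 0]], [[-0.5, 0.33, 0], [0, 0, 0]], [[-0.56, 0.19, 0], [0, 0, 0]], [[-0.59, 0.04, 0], [0, 0, 0]], [[-0.58, -0.1, 0], [0, 0, 0]], [[-0.54, -0.25, 0], [0, 0, 0]]]
cmd [549.1   8.3] theta 122.30960711178517
```

```bash
python3 - <<'E'
import json
D=json.load(open('hist.json')); D['segs']+=[[14.875,[.255]*12],[16.375,[.255]*12]]; D['obs']+=[[17.875,531.7]]
json.dump(D,open('hist.json','w'))
E
python3 fit.py; python3 gen.py 586.5 -51 70 .255 .255 .255 .255 .255 .255 .255 .255 .255 .255 .255 .255;python3 gen.py 586.5 -51 70 .255 .255 .255 .255 .255 .255 .255 .255 .255 .255 .255 .255
```

```text
I,Tf [0.03511764 0.01661117 0.06168805]
8.18 -51.1 model -53.9 w 0.391
8.28 -52.9 model -51.8 w 0.333
9.875 8.4 model 5.9 w 0.958
10.725 51.1 model 51.3 w 1.019
11.575 96.0 model 98.7 w 1.046
13.175 198.2 model 199.9 w 1.241
14.775 312.8 model 310.4 w 1.284
17.875 531.7 model 532.0 w 1.301
t 10.0 w 0.837; t 11.0 w 0.927; t 12.0 w 1.017; t 13.0 w 1.222; t 14.0 w 1.213; t 15.0 w 1.138; t 16.0 w 1.246; t 17.0 w 1.287; end 17.875 532.0343808978339 1.3007952763317807 crank for 1.25: 1.9703722108677515
[[[-0.46, -0.38, 0], [0, 0, 0]], [[-0.34, -0.48, 0], [0, 0, 0]], [[-0.22, -0.55, 0], [0, 0, 0]], [[-0.07, -0.59, 0], [0, 0, 0]], [[0.09, -0.59, 0], [0, 0, 0]], [[0.22, -0.55, 0], [0, 0, 0]], [[0.36, -0.47, 0], [0, 0, 0]], [[0.47, -0.37, 0], [0, 0, 0]], [[0.54, -0.24, 0], [0, 0, 0]], [[0.59, -0.09, 0], [0, 0, 0]], [[0.59, 0.06, 0], [0, 0, 0]], [[0.56, 0.2, 0], [0, 0, 0]]]
cmd [ 619.  -113.2] theta 297.56436290177936
[[[0.49, 0.34, 0], [0, 0, 0]], [[0.38, 0.45, 0], [0, 0, 0]], [[0.26, 0.54, 0], [0, 0, 0]], [[0.11, 0.58, 0], [0, 0, 0]], [[-0.03, 0.59, 0], [0, 0, 0]], [[-0.18, 0.57, 0], [0, 0, 0]], [[-0.32, 0.5, 0], [0, 0, 0]], [[-0.44, 0.4, 0], [0, 0, 0]], [[-0.52, 0.28, 0], [0, 0, 0]], [[-0.58, 0.14, 0], [0, 0, 0]], [[-0.59, -0.01, 0], [0, 0, 0]], [[-0.57, -0.16, 0], [0, 0, 0]]]
cmd [559.3  13.4] theta 112.91251478732933
```

>>> play_rows(
  rows=[
    [[0.35,0.48,0],[0,0,0]],
    [[0.22,0.55,0],[0,0,0]],
    [[0.07,0.59,0],[0,0,0]],
    [[-0.08,0.59,0],[0,0,0]],
    [[-0.22,0.55,0],[0,0,0]],
    [[-0.36,0.48,0],[0,0,0]],
    [[-0.46,0.37,0],[0,0,0]],
    [[-0.54,0.24,0],[0,0,0]],
    [[-0.59,0.1,0],[0,0,0]],
    [[-0.59,-0.06,0],[0,0,0]],
    [[-0.56,-0.2,0],[0,0,0]],
    [[-0.49,-0.33,0],[0,0,0]],
  ],
)

```text
time: 19.48
tool_pos: [539.8, 1.7, 129.8]
tcp_rot: [3.141, 0.003, 2.853]
contact_force: [4.4, -5.1, -4.6]
grip_width: 29.5
finger_force: 30.0
```

>>> play_rows(
  rows=[
    [[-0.39,-0.45,0],[0,0,0]],
    [[-0.26,-0.53,0],[0,0,0]],
    [[-0.12,-0.59,0],[0,0,0]],
    [[0.03,-0.59,0],[0,0,0]],
    [[0.18,-0.56,0],[0,0,0]],
    [[0.31,-0.51,0],[0,0,0]],
    [[0.43,-0.4,0],[0,0,0]],
    [[0.52,-0.29,0],[0,0,0]],
    [[0.58,-0.14,0],[0,0,0]],
    [[0.59,0.0,0],[0,0,0]],
    [[0.58,0.16,0],[0,0,0]],
    [[0.51,0.29,0],[0,0,0]],
  ],
)

```text
time: 20.98
tool_pos: [629.3, -106.5, 129.6]
tcp_rot: [3.14, -0.002, 2.853]
contact_force: [-4.3, 5.4, 3.4]
grip_width: 29.5
finger_force: 30.0
```

>>> play_rows(
  rows=[
    [[0.42,0.41,0],[0,0,0]],
    [[0.31,0.51,0],[0,0,0]],
    [[0.17,0.57,0],[0,0,0]],
    [[0.02,0.59,0],[0,0,0]],
    [[-0.13,0.58,0],[0,0,0]],
    [[-0.27,0.53,0],[0,0,0]],
    [[-0.4,0.44,0],[0,0,0]],
    [[-0.5,0.33,0],[0,0,0]],
    [[-0.56,0.19,0],[0,0,0]],
    [[-0.59,0.04,0],[0,0,0]],
    [[-0.58,-0.1,0],[0,0,0]],
    [[-0.54,-0.25,0],[0,0,0]],
  ],
)

```text
time: 22.48
tool_pos: [548.9, 8.6, 129.8]
tcp_rot: [3.141, 0.003, 2.853]
contact_force: [3.9, -5.5, -4.0]
grip_width: 29.7
finger_force: 30.0
```

>>> play_rows(
  rows=[
    [[-0.46,-0.38,0],[0,0,0]],
    [[-0.34,-0.48,0],[0,0,0]],
    [[-0.22,-0.55,0],[0,0,0]],
    [[-0.07,-0.59,0],[0,0,0]],
    [[0.09,-0.59,0],[0,0,0]],
    [[0.22,-0.55,0],[0,0,0]],
    [[0.36,-0.47,0],[0,0,0]],
    [[0.47,-0.37,0],[0,0,0]],
    [[0.54,-0.24,0],[0,0,0]],
    [[0.59,-0.09,0],[0,0,0]],
    [[0.59,0.06,0],[0,0,0]],
    [[0.56,0.2,0],[0,0,0]],
  ],
)

```text
time: 23.98
tool_pos: [619.8, -112.7, 129.6]
tcp_rot: [3.14, -0.002, 2.853]
contact_force: [-4.2, 7.3, 2.8]
grip_width: 29.1
finger_force: 30.0
```

>>> play_rows(
  rows=[
    [[0.49,0.34,0],[0,0,0]],
    [[0.38,0.45,0],[0,0,0]],
    [[0.26,0.54,0],[0,0,0]],
    [[0.11,0.58,0],[0,0,0]],
    [[-0.03,0.59,0],[0,0,0]],
    [[-0.18,0.57,0],[0,0,0]],
    [[-0.32,0.5,0],[0,0,0]],
    [[-0.44,0.4,0],[0,0,0]],
    [[-0.52,0.28,0],[0,0,0]],
    [[-0.58,0.14,0],[0,0,0]],
    [[-0.59,-0.01,0],[0,0,0]],
    [[-0.57,-0.16,0],[0,0,0]],
  ],
)

```text
time: 25.48
tool_pos: [558.9, 13.8, 129.8]
tcp_rot: [3.141, 0.002, 2.853]
contact_force: [2.5, -4.6, -4.0]
grip_width: 29.3
finger_force: 30.0
```

```bash
python3 look.py scene top; python3 - <<'E'
import json
D=json.load(open('hist.json')); D['segs']+=[[17.975,[.255]*60]]
json.dump(D,open('hist.json','w'))
E
python3 fit.py | tail -1
```

```text
scene 25.48 tab ang 20.2 r 169 p 0.75
top 25.57 tab ang 24.5 r 167 p 0.80
t 25.675 tcp [559.17  13.7  129.76] knob ang 112.89830804865349 r 70.23308050353417 F [ 0.22  0.15 -2.51] 29.47594100683695 29.99950736761093
t 10.0 w 0.837; t 11.0 w 0.927; t 12.0 w 1.017; t 13.0 w 1.222; t 14.0 w 1.213; t 15.0 w 1.138; t 16.0 w 1.246; t 17.0 w 1.287; t 18.0 w 1.143; t 19.0 w 1.244; t 20.0 w 1.286; t 21.0 w 1.302; t 22.0 w 1.308; t 23.0 w 1.310; t 24.0 w 1.311; t 25.0 w 1.311; end 25.475 1092.1640273370224 1.311311367996571 crank for 1.25: 1.9703722108677515
```

```bash
cp state.json st.json; python3 - <<'E'
import json
D=json.load(open('hist.json')); D['obs']+=[[25.475,1100.2],[25.575,1104.5]]; json.dump(D,open('hist.json','w'))
import fit
p=fit.fit().x; print(p)
t,TH,W=fit.sim(p,tend=25.675); print(TH[-1]-1080,W[-1])
for n in range(2,8):
  for a in (.15,.2):
    t,TH,W=fit.sim(p,[[25.675,[a]*n]],tend=31); print(n,a,TH[-1]-1080,t[np.argmax((W==0)&(t>26))] if 0 else '')
E
python3 gen.py 586.5 -51 70 .15 .15 .15 .15 .15 .15 .15 0 0 0 0 0
```

```text
[0.03723965 0.01626269 0.0704485 ]
32.09993464191348 1.0622097232749683
2 0.15 73.59635321894552 
2 0.2 77.15562715957572 
3 0.15 78.56915402731602 
3 0.2 83.99272219603927 
4 0.15 83.47306502576453 
4 0.2 90.81404525632479 
5 0.15 88.3123440193558 
5 0.2 97.62117937007088 
6 0.15 93.09130479586634 
6 0.2 104.41563151103173 
7 0.15 97.81417853761059 
7 0.2 111.19860718708037 
[[[-0.31, -0.16, 0], [0, 0, 0]], [[-0.29, -0.2, 0], [0, 0, 0]], [[-0.25, -0.25, 0], [0, 0, 0]], [[-0.21, -0.28, 0], [0, 0, 0]], [[-0.16, -0.3, 0], [0, 0, 0]], [[-0.12, -0.33, 0], [0, 0, 0]], [[-0.07, -0.34, 0], [0, 0, 0]], [[0.0, -0.0, 0], [0, 0, 0]], [[0.0, -0.0, 0], [0, 0, 0]], [[0.0, -0.0, 0], [0, 0, 0]], [[0.0, -0.0, 0], [0, 0, 0]], [[0.0, -0.0, 0], [0, 0, 0]]]
cmd [517.  -42.4] theta 173.05783161028302
```

>>> play_rows(
  rows=[
    [[-0.31,-0.16,0],[0,0,0]],
    [[-0.29,-0.2,0],[0,0,0]],
    [[-0.25,-0.25,0],[0,0,0]],
    [[-0.21,-0.28,0],[0,0,0]],
    [[-0.16,-0.3,0],[0,0,0]],
    [[-0.12,-0.33,0],[0,0,0]],
    [[-0.07,-0.34,0],[0,0,0]],
    [[0,0,0],[0,0,0]],
    [[0,0,0],[0,0,0]],
    [[0,0,0],[0,0,0]],
    [[0,0,0],[0,0,0]],
    [[0,0,0],[0,0,0]],
  ],
)

```text
time: 27.18
tool_pos: [516.9, -42.2, 129.7]
tcp_rot: [3.141, -0.0, 2.853]
contact_force: [-4.0, 1.4, 1.1]
grip_width: 29.6
finger_force: 30.0
```

>>> play_rows(
  rows=[
    [[0,0,0],[0,0,0]],
    [[0,0,0],[0,0,0]],
    [[0,0,0],[0,0,0]],
    [[0,0,0],[0,0,0]],
    [[0,0,0],[0,0,0]],
    [[0,0,0],[0,0,0]],
    [[0,0,0],[0,0,0]],
    [[0,0,0],[0,0,0]],
  ],
)

```text
time: 28.18
tool_pos: [516.9, -42.4, 129.7]
tcp_rot: [3.142, -0.0, 2.853]
contact_force: [-3.8, 0.6, 1.7]
grip_width: 29.7
finger_force: 30.0
```

```bash
cat > rest.py <<'E'
from h import *
import sys
AX=np.array([586.5,-51.])
for n in ('scene','top'):
    c=capture(n)
    for q in ('tab','mark'):
        for x in pinpoint(q,n)[:2]:
            v=onz(c,x['at'],59 if q=='tab' else 59)[:2]-AX
            print(n,q,x['at'],'ang %.1f r %.0f p %.2f'%(np.degrees(np.arctan2(v[1],v[0])),np.hypot(*v),x['p']))
    im=c['frame'][...,::-1]
    r=(slice(165,235),slice(200,290)) if n=='top' else (slice(165,265),slice(195,310))
    cv2.imwrite(f'pics/{sys.argv[1]}_{n}.png',cv2.resize(im[r],None,fx=6 if n=='scene' else 8,fy=5 if n=='scene' else 8,interpolation=cv2.INTER_CUBIC))
print(get_obs()['time'],get_obs()['contact_force'])
E
python3 rest.py r1
```

```text
scene tab [195.2, 278.3] ang 95.9 r 168 p 0.61
scene mark [192.4, 270.0] ang 107.3 r 162 p 0.73
top tab [190.3, 221.2] ang 98.5 r 161 p 0.92
top mark [195.2, 221.6] ang 104.4 r 162 p 0.56
28.475 [-4.9025252   0.11842043  2.10173631]
```

View pics/r1_scene.png

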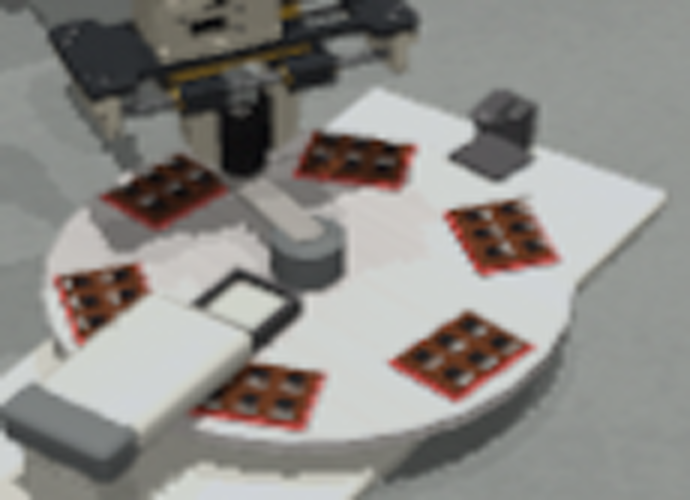

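View pics/r1_top.png

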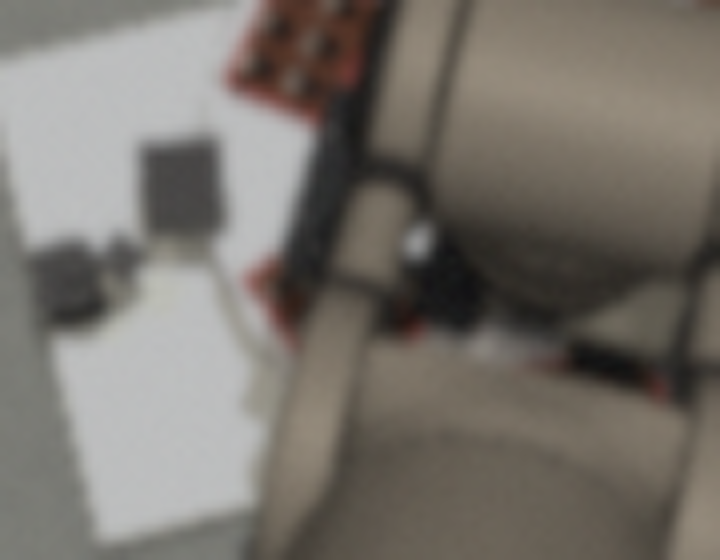

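The tab rests short of the pointer. In the top crop the tab is at (182,187), the pointer tip at (125,248) and the post at (68,283). I'll compute the angles and the nudge.

```bash
python3 - <<'E'
from h import *
import fit,json
AX=np.array([586.5,-51.])
c=capture('top'); s=capture('scene')
f=lambda x,y:(165+(y-3.5)/8,200+(x-3.5)/8); g=lambda x,y:(165+(y-2)/5,195+(x-2.5)/6)
def A(n,c,rc,z):
    v=onz(c,rc,z)[:2]-AX; print(n,'%.1f r %.0f'%(np.degrees(np.arctan2(v[1],v[0])),np.hypot(*v)))
A('tab top',c,f(182,185),58)
A('tip top',c,f(125,248),62); A('post top',c,f(68,278),66)
A('base corners mid',c,f((0+105)/2,(75+542)/2),18)
A('tab scene',s,g(497,157),58); A('post scene',s,g(505,105),69)
D=json.load(open('hist.json')); D['segs']+=[[25.675,[.15]*7]]; D['obs']+=[[28.2,1178.]]; json.dump(D,open('hist.json','w')); fit.D=D
p=fit.fit().x; print(p); b=fit.sim(p,tend=30)[1][-1]; print(b-1080)
for a in (.15,.2,.25):
  for n in (2,3,4,5,6): print(n,a,'%.1f'%(fit.sim(p,[[30,[a]*n]],tend=34)[1][-1]-b),end='; ')
E
```

```text
tab top 95.3 r 156
tip top 103.4 r 183
post top 105.5 r 209
base corners mid 106.0 r 222
tab scene 95.9 r 164
post scene 103.6 r 203
[0.03729292 0.01625833 0.07104507]
97.9421860451655
2 0.15 1.7; 3 0.15 3.4; 4 0.15 5.6; 5 0.15 8.1; 6 0.15 10.8; 2 0.2 3.3; 3 0.2 6.6; 4 0.2 10.6; 5 0.2 15.0; 6 0.2 19.8; 2 0.25 5.3; 3 0.25 10.3; 4 0.25 16.3; 5 0.25 22.8; 6 0.25 29.9;
```

```bash
python3 gen.py 586.5 -51 70 .15 .15 .15 .15 .15
```

```text
[[[-0.02, -0.35, 0], [0, 0, 0]], [[0.04, -0.35, 0], [0, 0, 0]], [[0.09, -0.34, 0], [0, 0, 0]], [[0.13, -0.32, 0], [0, 0, 0]], [[0.19, -0.3, 0], [0, 0, 0]]]
cmd [529.9 -92.2] theta 215.91785446215704
```

>>> play_rows(
  rows=[
    [[-0.02,-0.35,0],[0,0,0]],
    [[0.04,-0.35,0],[0,0,0]],
    [[0.09,-0.34,0],[0,0,0]],
    [[0.13,-0.32,0],[0,0,0]],
    [[0.19,-0.3,0],[0,0,0]],
    [[0,0,0],[0,0,0]],
    [[0,0,0],[0,0,0]],
    [[0,0,0],[0,0,0]],
    [[0,0,0],[0,0,0]],
    [[0,0,0],[0,0,0]],
    [[0,0,0],[0,0,0]],
    [[0,0,0],[0,0,0]],
  ],
)

```text
time: 30.08
tool_pos: [529.9, -92.2, 129.8]
tcp_rot: [3.142, 0.0, 2.853]
contact_force: [-2.8, -1.8, 0.5]
grip_width: 29.6
finger_force: 30.0
```

```bash
python3 rest.py r2
```

```text
scene tab [191.7, 273.9] ang 104.0 r 174 p 0.83
scene tab [196.9, 222.0] ang 177.7 r 141 p 0.37
scene mark [229.5, 234.1] ang -75.7 r 63 p 0.74
scene mark [191.9, 269.0] ang 108.9 r 163 p 0.59
top tab [196.5, 224.3] ang 106.9 r 155 p 0.93
top mark [198.4, 220.5] ang 107.7 r 169 p 0.97
30.375 [-2.69299973 -1.51573257  0.13063898]
```

View pics/r2_top.png

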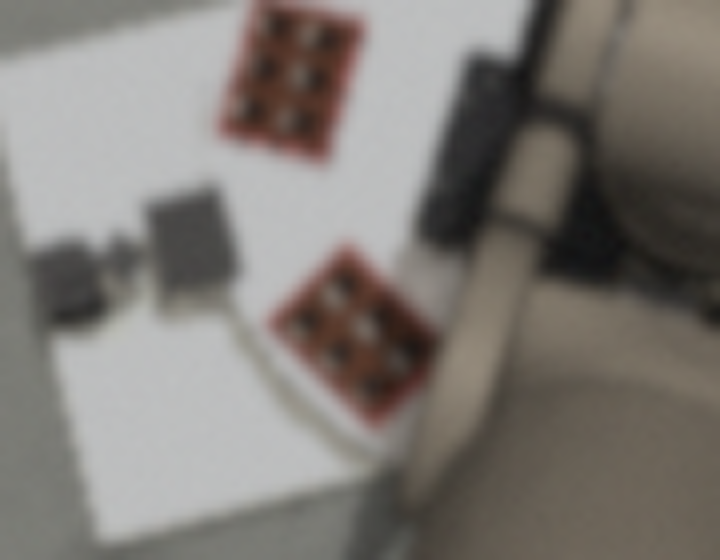

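View pics/r2_scene.png

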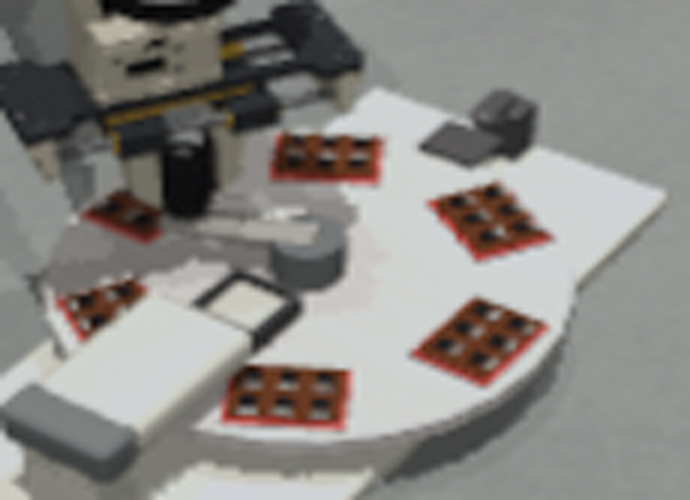

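```bash
python3 - <<'E'
from h import *
from scipy.optimize import least_squares
c=capture('top'); s=capture('scene')
f=lambda x,y:(130+(y-2)/5,195+(x-2)/5); g=lambda x,y:(120+(y-1.25)/3.5,160+(x-1.5)/4)
L=np.array([[110,230],[-110,230],[110,-230],[-110,-230]])
def fitbase(P):
    def F(x):
        C,S=np.cos(x[2]),np.sin(x[2]); return (L@np.array([[C,S],[-S,C]])+x[:2]-P).ravel()
    r=least_squares(F,[587,-51,.28]); return r.x,np.abs(r.fun).max()
Pt=np.array([onz(c,f(*q),18)[:2] for q in [(15,215),(88,515),(635,57),(725,347)]])
Ps=np.array([onz(s,g(*q),18)[:2] for q in [(585,293),(395,220),(290,594),(72,479)]])
for n,P,cc in(('top',Pt,c),('scene',Ps,s)):
    x,e=fitbase(P); print(n,x[:2],'yaw',np.degrees(x[2]),'res',e)
    im=cc['frame'].astype(int)
    ctr=(196,224) if n=='top' else (193,272)
    r0,c0=ctr; R=9
    sub=im[r0-R:r0+R,c0-R-2:c0+R+2]; m=((sub.sum(2)<330)&(np.ptp(sub,axis=2)<35)).astype(np.uint8)
    k,lab,st,cen=cv2.connectedComponentsWithStats(m)
    for i in range(1,k):
        if st[i,4]>12:
            rc=(cen[i][1]+r0-R,cen[i][0]+c0-R-2); v=onz(cc,rc,58)[:2]-x[:2]
            print('  blob',rc,st[i],'ang rel base+y %.1f r %.0f'%(np.degrees(np.arctan2(v[1],v[0])-x[2])-90,np.hypot(*v)))
    print(m)
E
```

```text
top [588.15276871 -52.84244464] yaw 15.146071283133434 res 2.663815878739058
  blob (np.float64(195.94244604316546), np.float64(221.72661870503597)) [  0   2  16  15 139] ang rel base+y 0.5 r 165
[[0 0 0 0 0 0 0 0 0 0 0 0 0 0 0 0 0 0 0 0 0 0]
 [0 0 0 0 0 0 0 0 0 0 0 0 0 0 0 0 0 0 0 0 0 0]
 [0 0 0 0 0 0 0 0 0 0 0 1 1 1 0 0 0 0 0 0 0 0]
 [0 0 0 0 0 0 0 0 1 1 1 1 1 1 0 0 0 0 0 0 0 0]
 [0 0 0 0 0 0 1 1 1 1 1 1 1 1 1 0 0 0 0 0 0 0]
 [0 0 0 0 0 0 1 1 1 1 1 1 1 1 1 0 0 0 0 0 0 0]
 [0 0 0 0 0 0 1 1 1 1 1 1 1 1 1 0 0 0 0 0 0 0]
 [0 0 0 0 0 0 1 1 1 1 1 1 1 1 1 1 0 0 0 0 0 0]
 [0 0 1 0 0 1 1 1 1 1 1 1 1 1 1 1 0 0 0 0 0 0]
 [0 1 1 1 1 1 1 1 1 1 1 1 1 1 1 1 0 0 0 0 0 0]
 [1 1 1 1 1 1 1 1 1 1 1 1 1 1 1 1 0 0 0 0 0 0]
 [1 1 1 1 0 0 1 1 1 1 1 1 1 1 1 1 0 0 0 0 0 0]
 [1 1 1 1 0 0 1 1 1 1 1 1 1 1 1 1 0 0 0 0 0 0]
 [1 1 1 0 0 0 0 1 1 1 1 1 1 1 1 0 0 0 0 0 0 0]
 [1 0 0 0 0 0 0 1 1 1 1 1 1 1 0 0 0 0 0 0 0 0]
 [1 0 0 0 0 0 0 0 1 0 0 0 0 0 0 0 0 0 0 0 0 0]
 [1 0 0 0 0 0 0 0 0 0 0 0 0 0 0 0 0 0 0 0 0 0]
 [0 0 0 0 0 0 0 0 0 0 0 0 0 0 0 0 0 0 0 0 0 0]]
scene [593.23831987 -51.80904813] yaw 15.335482070466748 
[... 270 characters left out ...]
 0 0 0 0 0 0 0 0 0 0 0 1 1 1 1 1 1 1 1 1]
 [0 0 0 0 0 0 0 0 0 0 0 0 0 1 1 1 1 1 1 1 1 1]
 [0 0 0 0 0 0 0 0 0 0 0 0 0 1 1 1 1 1 1 1 1 1]
 [0 0 0 0 0 0 0 0 1 1 1 1 0 1 1 1 1 1 1 1 1 1]
 [0 0 0 0 0 0 0 1 1 1 1 1 1 1 1 1 1 1 1 1 1 1]
 [0 0 0 0 0 0 1 1 1 1 1 1 1 1 1 1 1 1 1 1 1 1]
 [0 0 0 0 0 1 1 1 1 1 1 1 1 1 1 1 1 1 1 1 1 1]
 [0 0 0 0 1 1 1 1 1 1 1 1 1 1 1 1 1 1 1 1 1 1]
 [0 0 0 0 0 1 1 1 1 1 1 1 1 1 1 1 1 1 1 1 1 0]
 [0 0 0 0 0 0 0 0 1 1 1 1 1 1 1 1 1 0 1 1 0 0]
 [0 0 0 0 0 0 0 0 0 0 1 1 1 1 0 0 0 0 0 0 0 0]
 [0 0 0 0 0 0 0 0 0 0 0 0 0 0 0 0 0 0 0 0 0 0]
 [0 0 0 0 0 0 0 0 0 0 0 0 0 0 0 0 0 0 0 0 0 0]
 [0 0 0 0 0 0 0 0 0 0 0 0 0 0 0 0 0 0 0 0 0 0]
 [0 0 0 0 0 0 0 0 0 0 0 0 0 0 0 0 0 0 0 0 0 0]]
```

The tab is within about 1° of the pointer line in both views, so I'm letting go of the crank.

>>> play_rows(
  rows=[
    [[0,0,0],[0,0,0]],
    [[0,0,0],[0,0,0]],
    [[0,0,0],[0,0,0]],
    [[0,0,0],[0,0,0]],
    [[0,0,0],[0,0,0]],
    [[0,0,0],[0,0,0]],
    [[0,0,0],[0,0,0]],
  ],
  hand=1,
)

```text
time: 31.35
tool_pos: [529.9, -92.2, 129.8]
tcp_rot: [3.141, 0.0, 2.853]
contact_force: [-0.2, -0.1, 0.4]
grip_width: 90.7
finger_force: 0.0
```

>>> play_rows(
  rows=[
    [[0,0,0.4],[0,0,0]],
    [[0,0,0.8],[0,0,0]],
    [[0,0,0.9],[0,0,0]],
    [[0,0,0.9],[0,0,0]],
    [[-0.8,0,0.5],[0,0,0]],
    [[-0.9,0,0],[0,0,0]],
    [[-0.9,0,0],[0,0,0]],
    [[-0.9,0,0],[0,0,0]],
    [[-0.5,0,0],[0,0,0]],
    [[0,0,0],[0,0,0]],
  ],
)

```text
time: 32.6
tool_pos: [409.8, -92.3, 235.5]
tcp_rot: [3.142, 0.001, 2.852]
contact_force: [-0.3, -0.7, 0.4]
grip_width: 91.6
finger_force: 0.0
```

```bash
python3 rest.py r3; python3 - <<'E'
import cv2
a=cv2.imread('pics/r3_top.png'); b=cv2.resize(cv2.imread('pics/r3_scene.png'),(720,522))
import numpy as np
cv2.imwrite('pics/r3.png',cv2.resize(np.vstack([a,b]),(400,600)))
E
```

```text
scene tab [192.3, 273.6] ang 103.7 r 170 p 0.77
scene mark [194.1, 271.3] ang 104.1 r 157 p 0.64
top tab [196.4, 217.5] ang 104.6 r 177 p 0.60
top mark [196.3, 221.6] ang 105.7 r 163 p 0.82
top mark [175.8, 285.9] ang -65.0 r 67 p 0.23
32.9 [ 0.06265052 -0.12051585 -0.2538241 ]
```

View pics/r3.png

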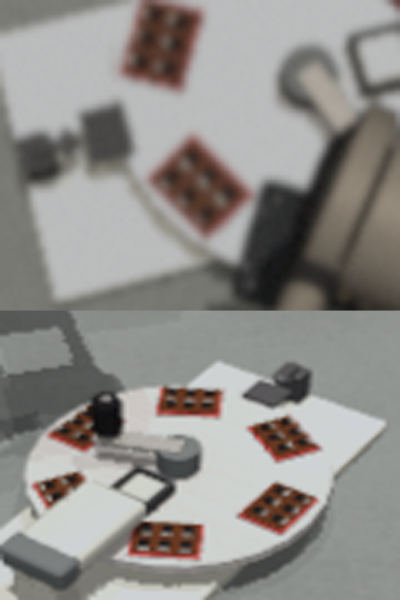

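The tab still sits opposite the pointer tip, with the tab at (105,133) and the tip at (70,141) in the top half. The gripper is clear of the table.

```bash
python3 -c "
from plant import bot; print(bot.close_job())"
```

```text
the job is handed in; nothing more can be done
None
```

The job is handed in. By my fitted model, the deck held about 1.14–1.31 rad/s for at least 7.5 s. It then came to rest with the tab about 1° or less from the pointer by camera, and I let go of the crank and moved the gripper clear at 32.6 s.

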